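# Hold the surface probe on the food case's check spot

## Robot

A 6-joint arm with a two-finger parallel gripper is mounted at the origin on the work surface. World frame = base frame: x ahead of the robot, y to its left, z up, the work surface at z = 0. Lengths are in m, angles in rad, forces in N, time in s.
With the tool pointing down it reaches from about 0.375 to 0.975 m from the base axis. Payload 3.8 kg.
Tool frame: the origin (TCP) lies midway between the tips of the shut fingers; the grasp point (between the pads) lies 19 mm behind it; z points along the fingers, y is the line along which they close (so a half turn about z gives the same grasp; the last joint's range is limited). The gripper opens to 85 mm and grips with 20 to 120 N. Pads are 22 mm wide; open, the fingers measure 114 mm over their backs; the gripper's body (76 mm by 85 mm) begins 54 mm behind the grasp point. The pads swing forward as they close: fully open they stand 13 mm farther back than shut.
Start: joints at [1.202, 0.264, 1.604, -0, 1.274, -0.037], TCP at [0.22, 0.638, 0.231] pointing down, gripper open.
Joint ranges: [-2.63, 2.63], [-0.94, 2.18], [0.31, 2.57], [-1.31, 4.45], [0, 2.66], [-2.55, 2.55]. Speed limits (rad/s): [2.57, 2.57, 3.14, 3.14, 3.14, 3.14].

## Interface

Orientations are given as a rotation vector (axis times angle).
In Python, from workcell import bot, imaging gives the robot as it stands.
- The arm moves only by the tool step_arm, never from a script. Its argument "series" is a list of rows, each an object of numbers: "grip": the closure, from -1 (fully open) to 1 (shut); "x", "y", "z": the shift along the tool's x, y, z normalised to -1 to 1, where 1 is 500 mm; "ax", "ay", "az": the turn, a rotation vector about the tool's x, y, z normalised to -1 to 1, where 1 is 30 degrees. A call has 1 to 12 rows; each row is the pose to reach, as a shift and turn from the pose commanded when the call began, along the tool's axes at that moment; what a row does not reach only later rows make up. A row lasts 1/10 s, in which the tool goes at most 50 mm and 8.59 degrees, less where a joint would pass 70% of its speed; a pose out of reach is approached as far as the arm can. A call with a number of a shift or a turn outside -1 to 1 is refused whole. A call with a gripper value outside its range is refused whole. The fingers move at their own pace and stop on an object; "force" is the grip in N (left out, the last holds). Time passes only in rows, so rows that repeat a pose let the fingers close. It gives the time, the measured TCP pose, the force, the opening and the grip force at its end, in the units of the state.
- bot.read_state(): the state, without advancing time (a new reading comes with each control period).
- imaging.read_camera(name): name is "scene" or "side" or "wrist"; returns a dict with "img" (420x560x3 uint8, red, green, blue), "fx", "fy", "cx", "cy" (pixels), "R" (3x3) and "t" (3): a world point X has camera coordinates R X + t. Camera axes: x right, y down, z forward; pixel columns grow to the right and rows downward; lengths in m; the calibration is good to about 2 mm. A picture is of the moment at which its call begins. There is no depth.
- bot.finish_job(): hands the job in; it is judged then, once.
The state is a dict: "time": time; "q": joint angles; "joint_vel": joint speeds; "joint_torque": joint torques, N m; "tool_pos": TCP position; "tcp_rot": TCP orientation; "wrist_force": force on the tool from outside, world axes, zero at the start; "torque": the same for the moment, N m; "width": opening from 0.0 (shut) to 1.0 (fully open); "grip_force": force on a finger pad.
Only numpy, scipy, OpenCV 4.12 (cv2) and the standard library are available. Lean on these libraries where they do the work, as an engineer would, in place of code of your own. Each camera call takes 0.05 s, during which the arm holds its last target. There are 200 camera calls.

## Task

Take the hygiene check of the steel food case: slide the shutter on its sloping lid fully open to uncover the ringed check spot, then take the probe out of its stand and hold its sprung foot on the spot, inside the ring, with the probe square to the sloping lid and pressed gently so that the foot is in by about half its travel. Finish while still holding the probe there in the gripper; do not let go of it or put it down. Leave the cup and the jar beside the stand where they are.

Things in the scene. Friction and masses are not known exactly. Their poses are not given: they have to be found in the camera images.
- spot (a point): check spot on the food case's lid: a round patch in a dark ring, 28 mm inside and 34 mm outside diameter, hidden under the shutter at the start. The point is its centre, on the lid's surface. z axis: outward normal of the lid; y: level across the lid, along the shutter's track; x: up the slope. It lies 50 mm along -y from the middle of the case
- case: fixed steel food case, 300 mm wide, 285 mm deep, about 85 mm high in front and 150 mm behind, its lid sloping 15 degrees (0.26 rad), low edge at the front, facing the robot. Two guide bars 8 mm high and wide run across the lid, 48 mm up and down the slope from the spot. Origin: middle of its underside; x from front to back, y to the left, z up
- shutter (a joint): travel of the shutter in m along the spot's +y axis: 0 = closed, centred over the spot; 0.08 = fully open, at its stop. It starts at 0 to 0.02, slides with light friction (about 1.5 N) and stays where it is left. A thin grey plate, 86 mm up the slope by 70 mm along y, its top 4 mm above the lid
- shutter_knob (a point): the shutter's black square knob, 18 x 18 mm and 34 mm tall, standing square to the lid in the middle of the shutter plate, its sides along the spot's x and y axes; this point is on its axis, 26 mm above the lid (the knob's top is 38 mm above the lid). Axes as those of the spot
- probe_handle (a point): centre of the handle of the loose probe (about 150 g, 150 mm long): black square handle 24 x 24 x 70 mm, below it a grey collar (34 mm across, 5 mm thick), a steel barrel (18 mm across, 50 mm long) and a sprung foot. 35 mm under the top end, 115 mm from the foot's face. z: from foot to handle; x, y: square to the flat sides. It starts upright in the stand, this point 125 mm up
- probe_tip (a point): centre of the flat face of the probe's foot, a steel disc 14 mm across at the lower end of the probe; z axis along the probe, towards the handle
- foot (a joint): how far the probe's sprung foot is pushed in, in m: 0 = free, 0.015 = at its stop. The spring pushes back with about 0.9 N at 0 and 5.4 N at 0.015 (300 N/m)
- stand: the fixed white stand that holds the probe: a block 75 x 75 mm and 85 mm high with one upright hole 21 mm across through its middle; the probe's barrel hangs 50 mm deep in it and the collar rests on its top, so the probe must rise 80 mm to be clear. Origin: centre of its underside; z up
- cup: bystander: paper cup, 70 mm across, 80 mm high, just beyond the stand; origin at the centre of its underside
- jar: bystander: glass jar, 70 mm across, 90 mm high, just in front of the stand (on the robot's side); origin at the centre of its underside
Mind the look-alikes: they are no part of the job. What is shaped like the stand but pink is not meant. Leave any pink look-alike of the part that bears probe_handle alone.

How it is judged:
On the way, in this order (a step that is already met when the one before it is completed fails the run):
1. the shutter is slid fully open (within 12 mm of its stop), the probe still in its stand (value of joint shutter above 0.068 m and z of probe_handle in the frame of stand below 0.15 m), for 0.2 s.
2. the probe is drawn up out of the stand, held in the gripper (z of probe_handle in the frame of stand above 0.195 m and contact force between the fingers and probe above 1 N), for 0.1 s.
At the end, for the whole second after the job is handed in: The shutter is within 12 mm of fully open; the gripper holds the probe still, its foot's centre within 7 mm of the spot's, its axis within 0.12 rad of square to the lid, the foot pushed in 3 to 12 mm and pressing with 1 to 7 N, through the last second; the probe is clear of the stand (value of joint shutter above 0.068 m and distance between probe_tip and spot below 0.007 m and angle between the z axis of probe_tip and the z axis of spot, either way round below 0.12 rad and z of probe_handle in the frame of spot above 0.08 m and value of joint foot between 0.003 and 0.012 m and contact force between foot and case between 1 and 7 N and contact force between the fingers and probe above 1 N and contact force between probe and stand below 0.05 N and linear speed of probe below 0.02 m/s); the arm keeps its last pose, push and grip.
It fails at once if the probe is rammed on the case: more than 15 N (contact force between probe and case above 15 N).
It fails at once if the cup is moved more than 30 mm (distance of cup from where it was at the start of the episode above 0.03 m).
It fails at once if the jar is moved more than 30 mm (distance of jar from where it was at the start of the episode above 0.03 m).
It also fails if it takes over 61 s, if anything falls off the work surface, if the arm or the gripper's body presses on something with over 40 N, if the wrist force passes 120 N, or if a joint passes its speed limit or range.

## Working session

There is one attempt and no reset: what is moved stays moved. The work goes in short steps, Python scripts to look and compute and a tool call to move; the robot and the scene stay as the last step left them, time stands still between calls to the robot, and variables do not carry over. Pictures are saved under pics/ and viewed, at most 10 in all, crops included, and the job is handed in when it is done.

Besides the shell and the picture viewer there is one more tool, called after ">>>" by a JSON object that holds its "name" and its "arguments", one argument or row to a line. step_arm: Moves the arm, as the interface text tells. Scaled input: -1 to 1 covers 500 mm each way for a shift and 30 degrees each way for a turn. Its arguments: {"type":"object","properties":{"series":{"type":"array","items":{"type":"object","properties":{"grip":{"type":"number"},"x":{"type":"number","minimum":-1,"maximum":1},"y":{"type":"number","minimum":-1,"maximum":1},"z":{"type":"number","minimum":-1,"maximum":1},"ax":{"type":"number","minimum":-1,"maximum":1},"ay":{"type":"number","minimum":-1,"maximum":1},"az":{"type":"number","minimum":-1,"maximum":1}}}},"force":{"type":"number"}},"required":["series"]}

```bash
mkdir -p pics; python3 - <<'E'
from workcell import bot, imaging
import cv2,pickle
d={}
for n in ("scene","side","wrist"):
    c=imaging.read_camera(n); d[n]=c
    cv2.imwrite(f"pics/{n}0.png",c["img"][...,::-1])
pickle.dump(d,open("c0.pkl","wb"))
print(bot.read_state())
for n in d: print(n,d[n]["fx"],d[n]["fy"],d[n]["cx"],d[n]["cy"],d[n]["R"].round(3).tolist(),d[n]["t"])
E
```

```text
{'time': 0.15, 'q': array([ 1.20213720e+00,  2.64583026e-01,  1.60510768e+00,  4.86655408e-06,
        1.27369090e+00, -3.69376251e-02]), 'joint_vel': array([-0.00010843, -0.00292475, -0.00367056, -0.00062452,  0.00196052,
       -0.00075177]), 'joint_torque': array([ 4.19129947e-04, -5.15907347e+01, -3.67956841e+01,  2.85471623e-05,
        8.07709439e-03, -4.73057668e-06]), 'tool_pos': array([0.21964069, 0.63764509, 0.23022047]), 'tcp_rot': array([-5.18622902e-01, -3.09811793e+00,  2.75070524e-03]), 'wrist_force': array([ 0.46146632, -0.30750156,  0.02769061]), 'torque': array([ 0.02603519, -0.02121526, -0.01072964]), 'grip_force': 0.0, 'width': 0.9996485601693651}
scene 522.4397889664026 522.4397889664026 281.89214288919663 208.01268861702246 [[-0.178, 0.984, 0.003], [0.73, 0.135, -0.67], [-0.659, -0.117, -0.743]] [ 0.1647476  -0.34923518  1.56806837]
side 539.4100695732354 539.4100695732354 286.4454541015965 201.7717068884231 [[-0.964, -0.266, -0.007], [-0.184, 0.686, -0.704], [0.192, -0.677, -0.711]] [0.55101614 0.23583922 1.08214123]
wrist 363.01331375777215 363.01331375777215 273.2263732624784 204.3261209983149 [[0.325, 0.946, -0.002], [0.899, -0.309, 0.311], [0.293, -0.103, -0.95]] [-0.67365028 -0.0391272   0.38052416]
```

View pics/scene0.png

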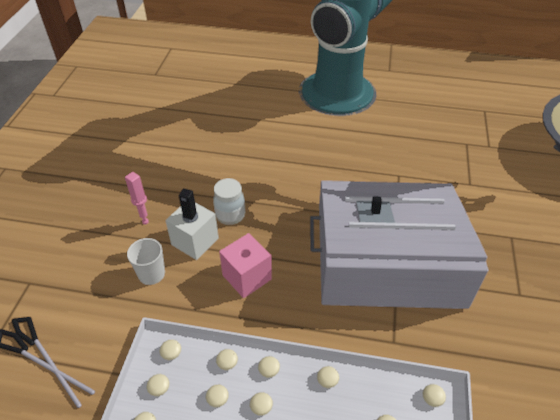

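View pics/side0.png

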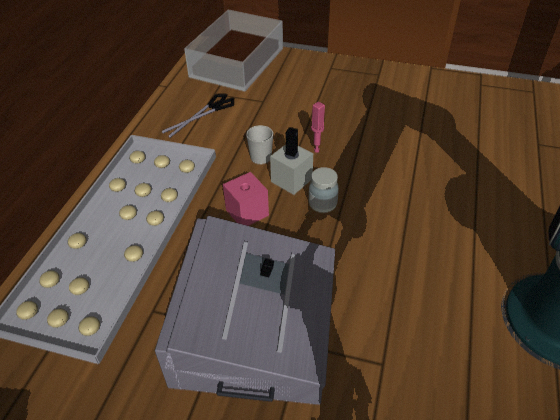

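The scene view shows the white stand at (193,230) with the black probe at (188,205), the cup at (147,262) and the jar at (229,200). The case knob is at (376,205). In the side view, the stand is at (291,168), the probe top at (292,132) and the knob at (267,266).

Look-alikes:
- **Stand:** the pink block at scene (246,265) has the stand's shape but is pink. The white block fits the description.
- **Probe:** the pink probe at scene (138,200) is the look-alike. The black one standing in the white block fits.

I'll confirm this in an enlarged crop.

```bash
python3 - <<'E'
import cv2,pickle,numpy as np
d=pickle.load(open("c0.pkl","rb"))
def crop(n,u,v,w,h): return cv2.resize(d[n]["img"][v:v+h,u:u+w],(400,300),interpolation=cv2.INTER_CUBIC)
a=np.vstack([np.hstack([crop("scene",310,175,180,135),crop("side",160,210,200,150+0)]),np.hstack([crop("scene",120,165,133,100),crop("side",240,110,133,100)])])
cv2.imwrite("pics/crops.png",a[...,::-1])
E
```

```text
(no output)
```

View pics/crops.png

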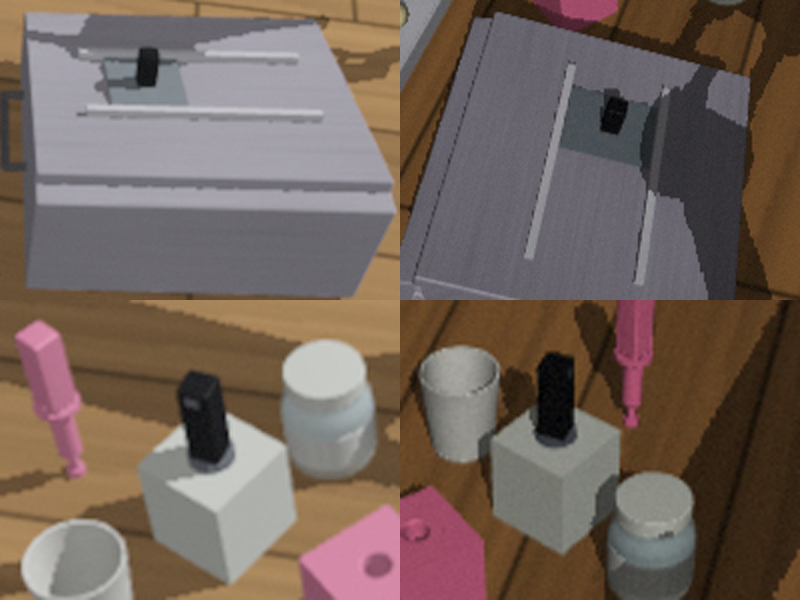

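The enlarged crops confirm the black probe in the white stand, with pink copies beside it. The guide bars and plate are clear enough to triangulate.

```bash
cat > h.py <<'E'
import numpy as np, cv2
from scipy.spatial.transform import Rotation as Ro
def P(c): return np.array([[c["fx"],0,c["cx"]],[0,c["fy"],c["cy"]],[0,0,1]])@np.c_[c["R"],c["t"]]
def tri(c1,p1,c2,p2):
    X=cv2.triangulatePoints(P(c1),P(c2),np.array(p1,float),np.array(p2,float))[:,0]; return X[:3]/X[3]
def proj(c,X):
    x=(P(c)@np.r_[np.asarray(X),1]); return x[:2]/x[2]
def onz(c,p,z):
    r=c["R"].T@np.array([(p[0]-c["cx"])/c["fx"],(p[1]-c["cy"])/c["fy"],1]); o=-c["R"].T@c["t"]
    return o+r*(z-o[2])/r[2]
E
python3 - <<'E'
from h import *; import pickle
d=pickle.load(open("c0.pkl","rb")); a,b=d["scene"],d["side"]
cs=lambda p:(310+.45*p[0],175+.45*p[1]); ss=lambda p:(160+.5*(p[0]-400),210+.5*p[1])
ct=lambda p:(120+.3325*p[0],165+.3333*(p[1]-300)); st=lambda p:(240+.3325*(p[0]-400),110+.3333*(p[1]-300))
def T(n,f,p,g,q):
    X=tri(a,f(p),b,g(q)); e=np.abs(proj(a,X)-f(p)).max(); print(n,X.round(4),round(e,2)); return X
B1=T("back -y",cs,(88,108),ss,(571,65));B2=T("back +y",cs,(322,115),ss,(530,258))
F1=T("front -y",cs,(82,53),ss,(666,88));F2=T("front +y",cs,(297,58),ss,(641,283))
T("knobtop",cs,(148,51),ss,(616,101))
T("probe top",ct,(203,381),st,(557,359))
for p,q in [((142,465),(620,432)),((291,455),(492,435)),((215,512),(492,435)),((225,410),(562,472))]: pass
# stand corners on z=.085 from each camera
for p in [(142,465),(291,455),(215,512),(228,412)]: print("scene",onz(a,ct(p),.085).round(4))
for q in [(492,436),(620,432),(562,473)]: print("side",onz(b,st(q),.085).round(4))
print("probe top z.16",onz(a,ct((203,381)),.16),onz(b,st((557,359)),.16))
print("collar", onz(a,ct((212,458)),.09),onz(b,st((556,436)),.09))
E
```

```text
back -y [0.6308 0.0828 0.1377] 0.27
back +y [0.598  0.2901 0.1339] 0.2
front -y [0.5399 0.0698 0.1138] 0.96
front +y [0.5062 0.2756 0.1095] 0.44
knobtop [0.5704 0.1298 0.1583] 0.35
probe top [ 0.6268 -0.2509  0.1629] 0.84
scene [ 0.6461 -0.2992  0.085 ]
scene [ 0.6179 -0.1978  0.085 ]
scene [ 0.6781 -0.2358  0.085 ]
scene [ 0.5857 -0.254   0.085 ]
side [ 0.677  -0.2397  0.085 ]
side [ 0.5781 -0.2712  0.085 ]
side [ 0.6107 -0.2107  0.085 ]
probe top z.16 [ 0.6261801 -0.25028    0.16     ] [ 0.62732843 -0.25725962  0.16      ]
collar [ 0.63488091 -0.25049149  0.09      ] [ 0.62545297 -0.24733213  0.09      ]
```

```bash
cat >> h.py <<'E'
from workcell import bot, imaging
YAW=np.deg2rad(9.1)
xh=np.array([np.cos(YAW),np.sin(YAW),0]); yh=np.array([-np.sin(YAW),np.cos(YAW),0]); T15=np.deg2rad(15)
n=np.array([0,0,np.cos(T15)])-np.sin(T15)*xh; xs=np.cross(yh,n)
def plan(pos,R,s=None):
    "shift & turn in units, rows"
    s=s or bot.read_state(); R0=Ro.from_rotvec(s["tcp_rot"]).as_matrix()
    sh=R0.T@(np.asarray(pos)-s["tool_pos"]); rv=Ro.from_matrix(R0.T@R).as_rotvec()
    print("shift",(sh/.5).round(4),"turn",(np.rad2deg(rv)/30).round(4),"rows>=",max(np.linalg.norm(sh)/.05,np.rad2deg(np.linalg.norm(rv))/8.59))
def Rzy(z,y):
    z=z/np.linalg.norm(z); y=y-z*(z@y); y=y/np.linalg.norm(y); return np.c_[np.cross(y,z),y,z]
E
python3 - <<'E'
from h import *
base=np.array([.579,.131,.119])
plan(base+.13*n,Rzy(-n,yh))
c=imaging.read_camera("wrist"); s=bot.read_state(); R0=Ro.from_rotvec(s["tcp_rot"]).as_matrix()
print("cam in tool",R0.T@(-c["R"].T@c["t"]-s["tool_pos"]),(c["R"]@R0).round(3))
E
```

```text
shift [-0.9502 -0.7557 -0.0274] turn [-0.1259 -0.4909 -0.9311] rows>= 12.14381427061897
cam in tool [ 0.08143436 -0.00014992 -0.14191135] [[ 0.     1.     0.001]
 [-0.95   0.001 -0.311]
 [-0.311 -0.001  0.95 ]]
```

>>> {"name": "step_arm", "arguments": {
  "series": [
    {"x": -0.475, "y": -0.38, "z": -0.06, "ax": -0.06, "ay": -0.25, "az": -0.46, "grip": -1},
    {"x": -0.475, "y": -0.38, "z": -0.06, "ax": -0.06, "ay": -0.25, "az": -0.46, "grip": -1},
    {"x": -0.475, "y": -0.38, "z": -0.06, "ax": -0.06, "ay": -0.25, "az": -0.46, "grip": -1},
    {"x": -0.95, "y": -0.756, "z": -0.027, "ax": -0.126, "ay": -0.491, "az": -0.931, "grip": -1},
    {"x": -0.95, "y": -0.756, "z": -0.027, "ax": -0.126, "ay": -0.491, "az": -0.931, "grip": -1},
    {"x": -0.95, "y": -0.756, "z": -0.027, "ax": -0.126, "ay": -0.491, "az": -0.931, "grip": -1},
    {"x": -0.95, "y": -0.756, "z": -0.027, "ax": -0.126, "ay": -0.491, "az": -0.931, "grip": -1},
    {"x": -0.95, "y": -0.756, "z": -0.027, "ax": -0.126, "ay": -0.491, "az": -0.931, "grip": -1},
    {"x": -0.95, "y": -0.756, "z": -0.027, "ax": -0.126, "ay": -0.491, "az": -0.931, "grip": -1},
    {"x": -0.95, "y": -0.756, "z": -0.027, "ax": -0.126, "ay": -0.491, "az": -0.931, "grip": -1},
    {"x": -0.95, "y": -0.756, "z": -0.027, "ax": -0.126, "ay": -0.491, "az": -0.931, "grip": -1},
    {"x": -0.95, "y": -0.756, "z": -0.027, "ax": -0.126, "ay": -0.491, "az": -0.931, "grip": -1}
  ]
}}

```text
time: 1.4
tool_pos: [0.5423, 0.1307, 0.245]
tcp_rot: [-0.228, 2.87, 0.033]
wrist_force: [0.2, 1.5, 0.5]
width: 1.001
grip_force: 0.0
```

```bash
python3 - <<'E'
from h import *
import pickle
c=imaging.read_camera("wrist"); pickle.dump(c,open("w1.pkl","wb")); im=c["img"][...,::-1].copy()
b=np.array([.579,.131,.119])
for X in [b,b+.038*n]+[b+.048*k*xs+.008*n for k in(-1,1)]+[b+.043*i*xs+.035*j*yh+.004*n for i in(-1,1) for j in(-1,1)]:
    u=proj(c,X); cv2.circle(im,tuple(int(round(v)) for v in u),2,(0,0,255),-1); print(u.round(1))
cv2.imwrite("pics/w1.png",im); s=bot.read_state();print(s["time"],s["tool_pos"]); plan(b+.13*n,Rzy(-n,yh),s)
E
```

```text
[265.2 197.2]
[264.2 213.4]
[264.5 137.2]
[265.5 256.9]
[217.4 143.3]
[312.  143.3]
[222.5 249.1]
[308.5 249.1]
1.45 [0.54607263 0.12421139 0.24539636]
shift [0.0006 0.003  0.0015] turn [-0.0094  0.0078 -0.0066] rows>= 0.04837573657956833
```

View pics/w1.png

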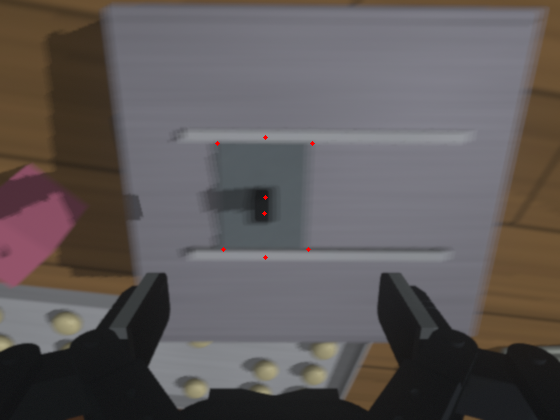

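The wrist view matches the model: the knob is at (263,205), the plate runs from column 219 to 306, and the bars are at rows 137 and 256. My projected points lie about 1 to 2 mm off, so I'll descend and grip.

>>> {"name": "step_arm", "arguments": {
  "series": [
    {"x": 0, "y": 0.001, "z": 0.1, "grip": -1},
    {"x": 0, "y": 0.001, "z": 0.17, "grip": -1},
    {"x": 0, "y": 0.001, "z": 0.22, "grip": -1},
    {"x": 0, "y": 0.001, "z": 0.242, "grip": -1},
    {"x": 0, "y": 0.001, "z": 0.242, "grip": -0.5},
    {"x": 0, "y": 0.001, "z": 0.242, "grip": 1},
    {"x": 0, "y": 0.001, "z": 0.242, "grip": 1},
    {"x": 0, "y": 0.001, "z": 0.242, "grip": 1},
    {"x": 0, "y": 0.001, "z": 0.242, "grip": 1},
    {"x": 0, "y": 0.001, "z": 0.242, "grip": 1},
    {"x": 0, "y": 0.001, "z": 0.242, "grip": 1}
  ],
  "force": 30
}}

```text
validation failed for argument at $.se...
```

The call was refused with a truncated message, so I'll check that nothing moved and then retry with a shorter series.

```bash
python3 -c "
from h import *
s=bot.read_state();print(s['time'],s['tool_pos'],s['width'])"
```

```text
1.45 [0.54607263 0.12421139 0.24539636] 0.9984998523175758
```

>>> {"name": "step_arm", "arguments": {
  "series": [
    {"x": 0.0, "y": 0.001, "z": 0.1, "grip": -1},
    {"x": 0.0, "y": 0.001, "z": 0.17, "grip": -1},
    {"x": 0.0, "y": 0.001, "z": 0.22, "grip": -1},
    {"x": 0.0, "y": 0.001, "z": 0.242, "grip": -1},
    {"x": 0.0, "y": 0.001, "z": 0.242, "grip": -1}
  ]
}}

```text
validation failed for argument at $.se...
```

>>> {"name": "step_arm", "arguments": {
  "series": [
    {"x": 0, "y": 0.001, "z": 0.1, "ax": 0, "ay": 0, "az": 0, "grip": -1},
    {"x": 0, "y": 0.001, "z": 0.17, "ax": 0, "ay": 0, "az": 0, "grip": -1},
    {"x": 0, "y": 0.001, "z": 0.22, "ax": 0, "ay": 0, "az": 0, "grip": -1},
    {"x": 0, "y": 0.001, "z": 0.242, "ax": 0, "ay": 0, "az": 0, "grip": -1},
    {"x": 0, "y": 0.001, "z": 0.242, "ax": 0, "ay": 0, "az": 0, "grip": -1}
  ]
}}

```text
time: 1.95
tool_pos: [0.5712, 0.1382, 0.1258]
tcp_rot: [-0.228, 2.875, 0.032]
wrist_force: [0.0, 0.2, -0.8]
width: 1.0
grip_force: 0.0
```

Every row needs all seven keys. I'll re-read the pose, since y looks about 7 mm off.

```bash
python3 - <<'E'
from h import *
for i in range(3):
    s=bot.read_state();print(s['time'],s['tool_pos'],s["q"].round(4)); imaging.read_camera("wrist")
plan(np.array([.579,.131,.119])+.009*n-.001*yh,Rzy(-n,yh),s)
E
```

```text
1.95 [0.57119078 0.13816431 0.12580836] [ 0.2004  0.0374  2.0925 -0.0136  0.7533 -1.5203]
2.0 [0.57227012 0.1384696  0.12769846] [ 0.2006  0.0357  2.0909 -0.0136  0.7536 -1.5204]
2.05 [0.57311895 0.13864999 0.12902249] [ 0.2006  0.0345  2.0898 -0.0135  0.7535 -1.5204]
shift [-0.0037 -0.019   0.0037] turn [ 0.0031  0.0043 -0.0003] rows>= 0.19682749078559994
```

>>> {"name": "step_arm", "arguments": {
  "series": [
    {"x": -0.002, "y": -0.019, "z": 0.003, "ax": 0, "ay": 0, "az": 0, "grip": -1},
    {"x": -0.002, "y": -0.019, "z": 0.003, "ax": 0, "ay": 0, "az": 0, "grip": -1},
    {"x": -0.002, "y": -0.019, "z": 0.003, "ax": 0, "ay": 0, "az": 0, "grip": -1},
    {"x": -0.002, "y": -0.019, "z": 0.003, "ax": 0, "ay": 0, "az": 0, "grip": -1}
  ]
}}

```text
time: 2.5
tool_pos: [0.5756, 0.129, 0.1273]
tcp_rot: [-0.227, 2.87, 0.033]
wrist_force: [-0.0, -0.4, 0.6]
width: 0.999
grip_force: 0.0
```

```bash
python3 - <<'E'
from h import *
s=bot.read_state();print(s['time'],s['tool_pos'],s["joint_vel"].round(3))
plan(np.array([.579,.131,.119])+.009*n-.001*yh,Rzy(-n,yh),s)
E
```

```text
2.5 [0.57562952 0.12897071 0.12728534] [ 0.004  0.004  0.001  0.001 -0.001 -0.001]
shift [-0.0028  0.0009 -0.0001] turn [ 0.0028  0.0034 -0.0017] rows>= 0.029185236614199934
```

Settled on target, so I'll close on the knob.

>>> {"name": "step_arm", "arguments": {
  "series": [
    {"x": -0.003, "y": 0, "z": 0, "ax": 0, "ay": 0, "az": 0, "grip": 1},
    {"x": -0.003, "y": 0, "z": 0, "ax": 0, "ay": 0, "az": 0, "grip": 1},
    {"x": -0.003, "y": 0, "z": 0, "ax": 0, "ay": 0, "az": 0, "grip": 1},
    {"x": -0.003, "y": 0, "z": 0, "ax": 0, "ay": 0, "az": 0, "grip": 1},
    {"x": -0.003, "y": 0, "z": 0, "ax": 0, "ay": 0, "az": 0, "grip": 1},
    {"x": -0.003, "y": 0, "z": 0, "ax": 0, "ay": 0, "az": 0, "grip": 1},
    {"x": -0.003, "y": 0, "z": 0, "ax": 0, "ay": 0, "az": 0, "grip": 1},
    {"x": -0.003, "y": 0, "z": 0, "ax": 0, "ay": 0, "az": 0, "grip": 1}
  ],
  "force": 30
}}

```text
time: 3.3
tool_pos: [0.5767, 0.1295, 0.1272]
tcp_rot: [-0.228, 2.871, 0.033]
wrist_force: [-1.7, 0.6, 1.3]
width: 0.206
grip_force: 31.5
```

The opening of 17.5 mm matches the knob, so it's gripped. Next I slide it along +y.

>>> {"name": "step_arm", "arguments": {
  "series": [
    {"x": 0, "y": 0.03, "z": 0, "ax": 0, "ay": 0, "az": 0, "grip": 1},
    {"x": 0, "y": 0.06, "z": 0, "ax": 0, "ay": 0, "az": 0, "grip": 1},
    {"x": 0, "y": 0.09, "z": 0, "ax": 0, "ay": 0, "az": 0, "grip": 1},
    {"x": 0, "y": 0.11, "z": 0, "ax": 0, "ay": 0, "az": 0, "grip": 1},
    {"x": 0, "y": 0.13, "z": 0, "ax": 0, "ay": 0, "az": 0, "grip": 1},
    {"x": 0, "y": 0.136, "z": 0, "ax": 0, "ay": 0, "az": 0, "grip": 1},
    {"x": 0, "y": 0.136, "z": 0, "ax": 0, "ay": 0, "az": 0, "grip": 1},
    {"x": 0, "y": 0.136, "z": 0, "ax": 0, "ay": 0, "az": 0, "grip": 1}
  ]
}}

```text
time: 4.1
tool_pos: [0.5665, 0.1968, 0.1273]
tcp_rot: [-0.228, 2.87, 0.033]
wrist_force: [5.5, 3.0, -4.1]
width: 0.202
grip_force: 30.6
```

>>> {"name": "step_arm", "arguments": {
  "series": [
    {"x": 0, "y": 0.004, "z": 0, "ax": 0, "ay": 0, "az": 0, "grip": 1},
    {"x": 0, "y": 0.008, "z": 0, "ax": 0, "ay": 0, "az": 0, "grip": 1},
    {"x": 0, "y": 0.012, "z": 0, "ax": 0, "ay": 0, "az": 0, "grip": 1},
    {"x": 0, "y": 0.012, "z": 0, "ax": 0, "ay": 0, "az": 0, "grip": 1}
  ]
}}

```text
time: 4.5
tool_pos: [0.5657, 0.202, 0.1272]
tcp_rot: [-0.228, 2.87, 0.032]
wrist_force: [4.3, 0.8, -4.3]
width: 0.206
grip_force: 30.5
```

>>> {"name": "step_arm", "arguments": {
  "series": [
    {"x": 0, "y": 0.004, "z": 0, "ax": 0, "ay": 0, "az": 0, "grip": 1},
    {"x": 0, "y": 0.008, "z": 0, "ax": 0, "ay": 0, "az": 0, "grip": 1},
    {"x": 0, "y": 0.008, "z": 0, "ax": 0, "ay": 0, "az": 0, "grip": 1}
  ]
}}

```text
time: 4.8
tool_pos: [0.5655, 0.2032, 0.1272]
tcp_rot: [-0.229, 2.87, 0.025]
wrist_force: [7.6, -11.1, -2.8]
width: 0.203
grip_force: 31.0
```

The wrist force jumped to 11 N after about 75 mm of travel, so the shutter is at its stop. I'll relax, open the gripper and back off.

>>> {"name": "step_arm", "arguments": {
  "series": [
    {"x": 0, "y": -0.006, "z": 0, "ax": 0, "ay": 0, "az": 0, "grip": 1},
    {"x": 0, "y": -0.006, "z": 0, "ax": 0, "ay": 0, "az": 0, "grip": -1},
    {"x": 0, "y": -0.006, "z": 0, "ax": 0, "ay": 0, "az": 0, "grip": -1},
    {"x": 0, "y": -0.006, "z": 0, "ax": 0, "ay": 0, "az": 0, "grip": -1},
    {"x": 0, "y": -0.006, "z": 0, "ax": 0, "ay": 0, "az": 0, "grip": -1},
    {"x": 0, "y": -0.006, "z": -0.06, "ax": 0, "ay": 0, "az": 0, "grip": -1},
    {"x": 0, "y": -0.05, "z": -0.16, "ax": 0, "ay": 0, "az": 0, "grip": -1},
    {"x": 0, "y": -0.11, "z": -0.24, "ax": 0, "ay": 0, "az": 0, "grip": -1},
    {"x": 0, "y": -0.17, "z": -0.24, "ax": 0, "ay": 0, "az": 0, "grip": -1},
    {"x": 0, "y": -0.17, "z": -0.24, "ax": 0, "ay": 0, "az": 0, "grip": -1},
    {"x": 0, "y": -0.17, "z": -0.24, "ax": 0, "ay": 0, "az": 0, "grip": -1},
    {"x": 0, "y": -0.17, "z": -0.24, "ax": 0, "ay": 0, "az": 0, "grip": -1}
  ]
}}

```text
time: 6.0
tool_pos: [0.5464, 0.1178, 0.2418]
tcp_rot: [-0.228, 2.873, 0.033]
wrist_force: [-0.4, 0.4, -0.5]
width: 1.0
grip_force: 0.0
```

```bash
python3 - <<'E'
from h import *
import pickle
c=imaging.read_camera("wrist"); pickle.dump(c,open("w2.pkl","wb")); im=c["img"][...,::-1].copy()
kb=np.array([.5655,.2032,.1272])-.009*n; sp=kb-.08*yh; print("spot est",sp)
print(proj(c,sp)); s=bot.read_state(); print(s["time"],s["tool_pos"],s["joint_vel"].round(3))
u,v=proj(c,sp).astype(int); cr=im[v-60:v+60,u-60:u+100]
cv2.imwrite("pics/w2.png",cv2.resize(cr,(800,600),interpolation=cv2.INTER_CUBIC)); print(u-60,v-60)
E
```

```text
spot est [0.5804527  0.1245753  0.11850667]
[273.74521198 197.59631083]
6.05 [0.5464054  0.11805975 0.241635  ] [ 0.006  0.006 -0.002 -0.001 -0.001 -0.003]
213 137
```

View pics/w2.png

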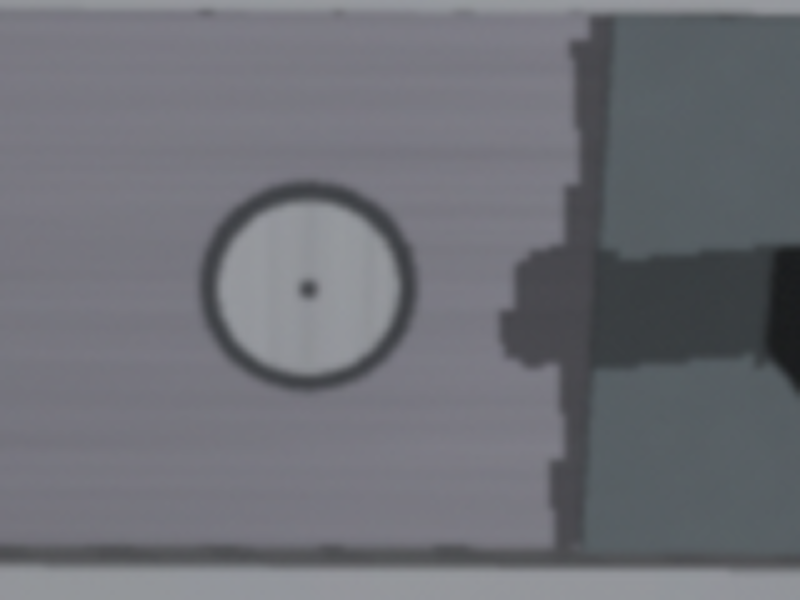

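The shutter is open. The ring is centred at crop (308,288), i.e. wrist pixel (274.6,194.6), and the plate edge lies about 45 mm from it, as it should at the stop. Next I move above the stand.

```bash
python3 - <<'E'
from h import *
import pickle
c=pickle.load(open("w2.pkl","rb")); sp=np.array([.58045,.12458,.11851])
r=c["R"].T@np.array([(274.6-c["cx"])/c["fx"],(194.6-c["cy"])/c["fy"],1]); o=-c["R"].T@c["t"]
X=o+r*((sp-o)@n)/(r@n); print("spot",X.round(4), "d along xs,yh",(X-sp)@xs,(X-sp)@yh)
yd=np.deg2rad(63); t=np.array([.629,-.251,.27]); R=Rzy(np.array([0,0,-1.]),np.array([np.cos(yd),np.sin(yd),0]))
s=bot.read_state(); plan(t,R,s)
R0=Ro.from_rotvec(s["tcp_rot"]); rv=(R0.inv()*Ro.from_matrix(R)).as_rotvec()
plan((t+s["tool_pos"])/2,(R0*Ro.from_rotvec(rv/2)).as_matrix(),s)
E
```

```text
spot [0.578  0.1249 0.1179] d along xs,yh -0.0024354445867255936 0.0006581630809456909
shift [-0.0592 -0.7549 -0.0444] turn [0.1603 0.4797 1.1974] rows>= 7.585025846145914
shift [-0.0296 -0.3774 -0.0222] turn [0.0802 0.2398 0.5987] rows>= 3.7925129230729575
```

>>> {"name": "step_arm", "arguments": {
  "series": [
    {"x": -0.03, "y": -0.377, "z": -0.022, "ax": 0.08, "ay": 0.24, "az": 0.599, "grip": -1},
    {"x": -0.03, "y": -0.377, "z": -0.022, "ax": 0.08, "ay": 0.24, "az": 0.599, "grip": -1},
    {"x": -0.03, "y": -0.377, "z": -0.022, "ax": 0.08, "ay": 0.24, "az": 0.599, "grip": -1},
    {"x": -0.03, "y": -0.377, "z": -0.022, "ax": 0.08, "ay": 0.24, "az": 0.599, "grip": -1},
    {"x": -0.03, "y": -0.377, "z": -0.022, "ax": 0.08, "ay": 0.24, "az": 0.599, "grip": -1},
    {"x": -0.03, "y": -0.377, "z": -0.022, "ax": 0.08, "ay": 0.24, "az": 0.599, "grip": -1},
    {"x": -0.03, "y": -0.377, "z": -0.022, "ax": 0.08, "ay": 0.24, "az": 0.599, "grip": -1}
  ]
}}

```text
time: 6.75
tool_pos: [0.588, -0.0655, 0.2561]
tcp_rot: [0.236, 3.001, 0.019]
wrist_force: [-0.4, 1.3, -0.5]
width: 1.002
grip_force: 0.0
```

```bash
python3 - <<'E'
from h import *
yd=np.deg2rad(63); t=np.array([.629,-.251,.27]); R=Rzy(np.array([0,0,-1.]),np.array([np.cos(yd),np.sin(yd),0]))
plan(t,R)
E
```

```text
shift [-0.1421 -0.3532 -0.0175] turn [0.0824 0.2398 0.5992] rows>= 3.8106837327298897
```

>>> {"name": "step_arm", "arguments": {
  "series": [
    {"x": -0.142, "y": -0.353, "z": -0.017, "ax": 0.082, "ay": 0.24, "az": 0.599, "grip": -1},
    {"x": -0.142, "y": -0.353, "z": -0.017, "ax": 0.082, "ay": 0.24, "az": 0.599, "grip": -1},
    {"x": -0.142, "y": -0.353, "z": -0.017, "ax": 0.082, "ay": 0.24, "az": 0.599, "grip": -1},
    {"x": -0.142, "y": -0.353, "z": -0.017, "ax": 0.082, "ay": 0.24, "az": 0.599, "grip": -1},
    {"x": -0.142, "y": -0.353, "z": -0.017, "ax": 0.082, "ay": 0.24, "az": 0.599, "grip": -1},
    {"x": -0.142, "y": -0.353, "z": -0.017, "ax": 0.082, "ay": 0.24, "az": 0.599, "grip": -1},
    {"x": -0.142, "y": -0.353, "z": -0.017, "ax": 0.082, "ay": 0.24, "az": 0.599, "grip": -1},
    {"x": -0.142, "y": -0.353, "z": -0.017, "ax": 0.082, "ay": 0.24, "az": 0.599, "grip": -1}
  ]
}}

```text
time: 7.55
tool_pos: [0.6292, -0.2503, 0.2711]
tcp_rot: [0.731, 3.054, 0.0]
wrist_force: [0.6, 0.4, -0.0]
width: 1.004
grip_force: 0.0
```

```bash
python3 - <<'E'
from h import *
import pickle
d={k:imaging.read_camera(k) for k in("wrist","scene","side")}; pickle.dump(d,open("c3.pkl","wb")); sp=np.array([.578,.1249,.1179])
s=bot.read_state(); print(s["tool_pos"],s["tcp_rot"])
ims=[cv2.resize(d["wrist"]["img"],(560,420))]
cr=[]
for k in("scene","side"):
    u=proj(d[k],sp); i,j=u.astype(int); print(k,u,(i-20,j-18)); cr.append(cv2.resize(d[k]["img"][j-18:j+17,i-20:i+20],(240,210),interpolation=cv2.INTER_CUBIC))
a=np.hstack([ims[0],np.vstack(cr)]); cv2.imwrite("pics/w3.png",a[...,::-1])
print("probe top pred",proj(d["wrist"],[.629,-.251,.16]))
E
```

```text
[ 0.62924324 -0.25109669  0.27136215] [ 7.32187579e-01  3.05286072e+00 -2.61060962e-04]
scene [371.02964239 213.21228284] (np.int64(351), np.int64(195))
side [265.28568109 271.37274356] (np.int64(245), np.int64(253))
probe top pred [272.64132899 202.37939558]
```

View pics/w3.png

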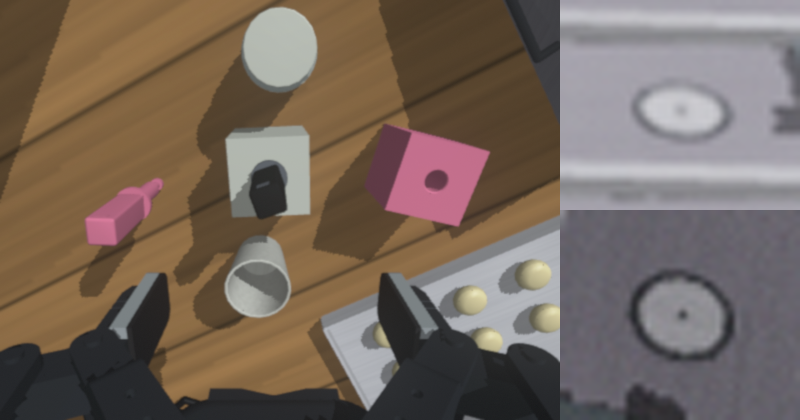

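The ring appears in both far views at its predicted pixels, to within 1 px. In the wrist view the handle is near (268,193), slightly twisted against the image axes, so I'll enlarge it to read its yaw.

```bash
python3 - <<'E'
from h import *
import pickle
d=pickle.load(open("c3.pkl","rb")); print("spot tri",tri(d["scene"],(371.3,213.3),d["side"],(265.5,270.5)))
im=d["wrist"]["img"][150:230,220:320]
g=np.clip(im.astype(float)*2.2,0,255).astype(np.uint8)
cv2.imwrite("pics/w3c.png",cv2.resize(g,(750,600),interpolation=cv2.INTER_CUBIC)[...,::-1])
E
```

```text
spot tri [0.57830178 0.124662   0.11907983]
```

View pics/w3c.png

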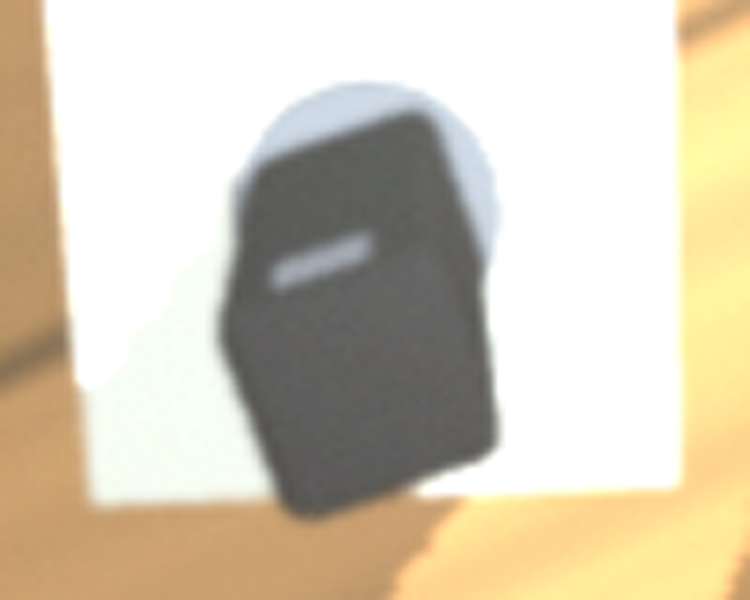

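```bash
python3 - <<'E'
from h import *
import pickle
c=pickle.load(open("c3.pkl","rb"))["wrist"]
f=lambda p:onz(c,(220+p[0]/7.5,150+p[1]/7.5),.16)[:2]
C=[f(p) for p in [(222,318),(480,250),(497,450),(297,520)]]
for i in range(4):
    e=C[(i+1)%4]-C[i]; print(np.hypot(*e).round(4),np.rad2deg(np.arctan2(e[1],e[0])).round(1)%90)
print("top centre",np.mean(C,0), "label dir",(lambda e:np.rad2deg(np.arctan2(e[1],e[0]))%90)(onz(c,(220+372/7.5,150+240/7.5),.15)[:2]-onz(c,(220+272/7.5,150+282/7.5),.15)[:2]))
k=[onz(c,(220+x/7.5,150+y/7.5),.085)[:2] for x,y in [(93,505),(682,487)]]; e=k[1]-k[0]; print("stand edge",np.rad2deg(np.arctan2(e[1],e[0])),np.hypot(*e))
# collar right edge: x=500,y=200 ; top 365,82 at z=.09
print(f"collar top/right",onz(c,(220+365/7.5,150+82/7.5),.09),onz(c,(220+500/7.5,150+205/7.5),.09))
E
```

```text
0.0258 78.4
0.0204 68.3
0.0211 83.5
0.022 81.69999999999999
top centre [ 0.62743343 -0.25250335] label dir 86.4887562594653
stand edge 64.94613376013156 0.07556852906539031
collar top/right [ 0.61250737 -0.24674229  0.09      ] [ 0.63347863 -0.23899369  0.09      ]
```

```bash
python3 - <<'E'
from h import *
yd=np.deg2rad(82); R=Rzy(np.array([0,0,-1.]),np.array([np.cos(yd),np.sin(yd),0]))
plan([.628,-.2518,.111],R)
E
```

```text
shift [ 0.0023 -0.0025  0.3207] turn [-0.      0.0042 -0.6325] rows>= 3.207370312413419
```

>>> {"name": "step_arm", "arguments": {
  "series": [
    {"x": 0.002, "y": -0.0025, "z": 0.05, "ax": 0, "ay": 0.004, "az": -0.25, "grip": -1},
    {"x": 0.002, "y": -0.0025, "z": 0.1, "ax": 0, "ay": 0.004, "az": -0.5, "grip": -1},
    {"x": 0.002, "y": -0.0025, "z": 0.15, "ax": 0, "ay": 0.004, "az": -0.633, "grip": -1},
    {"x": 0.002, "y": -0.0025, "z": 0.22, "ax": 0, "ay": 0.004, "az": -0.633, "grip": -1},
    {"x": 0.002, "y": -0.0025, "z": 0.28, "ax": 0, "ay": 0.004, "az": -0.633, "grip": -1},
    {"x": 0.002, "y": -0.0025, "z": 0.32, "ax": 0, "ay": 0.004, "az": -0.633, "grip": -1},
    {"x": 0.002, "y": -0.0025, "z": 0.32, "ax": 0, "ay": 0.004, "az": -0.633, "grip": -1},
    {"x": 0.002, "y": -0.0025, "z": 0.32, "ax": 0, "ay": 0.004, "az": -0.633, "grip": -1},
    {"x": 0.002, "y": -0.0025, "z": 0.32, "ax": 0, "ay": 0.004, "az": -0.633, "grip": -1}
  ]
}}

```text
time: 8.6
tool_pos: [0.6295, -0.2536, 0.1133]
tcp_rot: [0.221, 3.131, -0.002]
wrist_force: [-0.3, -0.3, 0.1]
width: 0.997
grip_force: 0.0
```

>>> {"name": "step_arm", "arguments": {
  "series": [
    {"x": 0, "y": 0, "z": 0, "ax": 0, "ay": 0, "az": 0, "grip": 1},
    {"x": 0, "y": 0, "z": 0, "ax": 0, "ay": 0, "az": 0, "grip": 1},
    {"x": 0, "y": 0, "z": 0, "ax": 0, "ay": 0, "az": 0, "grip": 1},
    {"x": 0, "y": 0, "z": 0, "ax": 0, "ay": 0, "az": 0, "grip": 1},
    {"x": 0, "y": 0, "z": 0, "ax": 0, "ay": 0, "az": 0, "grip": 1},
    {"x": 0, "y": 0, "z": 0, "ax": 0, "ay": 0, "az": 0, "grip": 1},
    {"x": 0, "y": 0, "z": 0, "ax": 0, "ay": 0, "az": 0, "grip": 1},
    {"x": 0, "y": 0, "z": 0, "ax": 0, "ay": 0, "az": 0, "grip": 1}
  ],
  "force": 50
}}

```text
time: 9.4
tool_pos: [0.6283, -0.2534, 0.1115]
tcp_rot: [0.221, 3.134, -0.0]
wrist_force: [-1.5, 0.1, 3.5]
width: 0.277
grip_force: 52.7
```

The opening of 23.5 mm matches the handle. I'll lift straight up.

>>> {"name": "step_arm", "arguments": {
  "series": [
    {"x": 0, "y": 0, "z": -0.02, "ax": 0, "ay": 0, "az": 0, "grip": 1},
    {"x": 0, "y": 0, "z": -0.06, "ax": 0, "ay": 0, "az": 0, "grip": 1},
    {"x": 0, "y": 0, "z": -0.11, "ax": 0, "ay": 0, "az": 0, "grip": 1},
    {"x": 0, "y": 0, "z": -0.16, "ax": 0, "ay": 0, "az": 0, "grip": 1},
    {"x": 0, "y": 0, "z": -0.21, "ax": 0, "ay": 0, "az": 0, "grip": 1},
    {"x": 0, "y": 0, "z": -0.26, "ax": 0, "ay": 0, "az": 0, "grip": 1},
    {"x": 0, "y": 0, "z": -0.3, "ax": 0, "ay": 0, "az": 0, "grip": 1},
    {"x": 0, "y": 0, "z": -0.32, "ax": 0, "ay": 0, "az": 0, "grip": 1},
    {"x": 0, "y": 0, "z": -0.32, "ax": 0, "ay": 0, "az": 0, "grip": 1},
    {"x": 0, "y": 0, "z": -0.32, "ax": 0, "ay": 0, "az": 0, "grip": 1},
    {"x": 0, "y": 0, "z": -0.32, "ax": 0, "ay": 0, "az": 0, "grip": 1}
  ]
}}

```text
time: 10.5
tool_pos: [0.6272, -0.2528, 0.2689]
tcp_rot: [-0.221, -3.131, -0.002]
wrist_force: [-0.7, 0.2, -1.5]
width: 0.271
grip_force: 52.2
```

```bash
python3 - <<'E'
from h import *
import pickle
d={k:imaging.read_camera(k) for k in("wrist","scene","side")}; pickle.dump(d,open("c4.pkl","wb"))
s=bot.read_state(); R0=Ro.from_rotvec(s["tcp_rot"]).as_matrix(); print(s["time"],s["tool_pos"],s["wrist_force"])
tip=s["tool_pos"]+R0@[0,0,.096]; cr=[]
for k in("scene","side"):
    u=proj(d[k],tip); i,j=u.astype(int); print(k,"tip pred",u,(i-50,j-110)); w=d[k]["img"][max(j-110,0):j+40,i-50:i+50]; cr.append(cv2.resize(w,(400,600),interpolation=cv2.INTER_CUBIC))
cv2.imwrite("pics/p4.png",np.hstack(cr)[...,::-1])
E
```

```text
10.65 [ 0.62751593 -0.25296875  0.26941795] [ 0.42689982 -1.27718958 -1.44840307]
scene tip pred [185.2327319  187.61427774] (np.int64(135), np.int64(77))
side tip pred [291.73993697 126.17413282] (np.int64(241), np.int64(16))
```

View pics/p4.png

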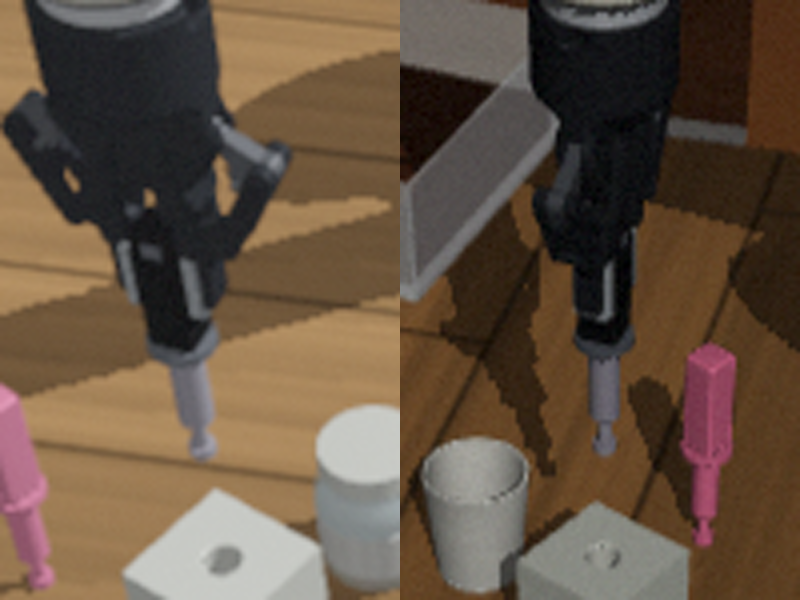

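The probe hangs straight in the fingers, clear of the stand; its foot is at crop (203,455) in the scene view and (603,448) in the side view. I'll triangulate the foot against the prediction and plan the approach.

```bash
python3 - <<'E'
from h import *
import pickle
d=pickle.load(open("c4.pkl","rb")); s=bot.read_state(); R0=Ro.from_rotvec(s["tcp_rot"]).as_matrix()
tip=tri(d["scene"],(185.7,190.3),d["side"],(291.8,127.8)); col=tri(d["scene"],(180.5,163.25),d["side"],(292.3,101))
print("tip in tool",(R0.T@(tip-s["tool_pos"])).round(4),"collar in tool",(R0.T@(col-s["tool_pos"])).round(4), "axis deg xy",np.rad2deg((R0.T@(tip-col))[:2]/np.linalg.norm(tip-col)))
sp=np.array([.578,.1248,.1183])
yd=np.deg2rad(82); R=Rzy(-n,np.array([np.cos(yd),np.sin(yd),0])); t=sp+n*(.096+.05)
plan(t,R,s)
rv=Ro.from_matrix(R0.T@R).as_rotvec(); plan((t+s["tool_pos"])/2+[0,0,.03],R0@Ro.from_rotvec(rv/2).as_matrix(),s); print(t)
E
```

```text
tip in tool [-0.0006 -0.0002  0.102 ] collar in tool [ 0.0004 -0.0008  0.0279] axis deg xy [-0.79423992  0.43866754]
shift [0.2764 0.7118 0.0214] turn [-0.1438 -0.4835 -0.0212] rows>= 7.638599173960463
shift [ 0.1383  0.3559 -0.0493] turn [-0.0719 -0.2418 -0.0106] rows>= 3.85044620452319
[0.54068802 0.11882359 0.25932517]
```

The foot is 102 mm beyond the TCP, which agrees with 101.5 mm from the grasp height, and the axis is within 1° of the tool's. I'll go above the spot, raised on the way.

>>> {"name": "step_arm", "arguments": {
  "series": [
    {"x": 0.14, "y": 0.356, "z": -0.06, "ax": -0.07, "ay": -0.24, "az": -0.01, "grip": 1},
    {"x": 0.14, "y": 0.356, "z": -0.06, "ax": -0.07, "ay": -0.24, "az": -0.01, "grip": 1},
    {"x": 0.14, "y": 0.356, "z": -0.06, "ax": -0.07, "ay": -0.24, "az": -0.01, "grip": 1},
    {"x": 0.14, "y": 0.356, "z": -0.06, "ax": -0.07, "ay": -0.24, "az": -0.01, "grip": 1},
    {"x": 0.279, "y": 0.712, "z": 0.011, "ax": -0.144, "ay": -0.484, "az": -0.021, "grip": 1},
    {"x": 0.279, "y": 0.712, "z": 0.011, "ax": -0.144, "ay": -0.484, "az": -0.021, "grip": 1},
    {"x": 0.279, "y": 0.712, "z": 0.011, "ax": -0.144, "ay": -0.484, "az": -0.021, "grip": 1},
    {"x": 0.279, "y": 0.712, "z": 0.011, "ax": -0.144, "ay": -0.484, "az": -0.021, "grip": 1},
    {"x": 0.279, "y": 0.712, "z": 0.011, "ax": -0.144, "ay": -0.484, "az": -0.021, "grip": 1},
    {"x": 0.279, "y": 0.712, "z": 0.011, "ax": -0.144, "ay": -0.484, "az": -0.021, "grip": 1},
    {"x": 0.279, "y": 0.712, "z": 0.011, "ax": -0.144, "ay": -0.484, "az": -0.021, "grip": 1},
    {"x": 0.279, "y": 0.712, "z": 0.011, "ax": -0.144, "ay": -0.484, "az": -0.021, "grip": 1}
  ]
}}

```text
time: 11.85
tool_pos: [0.5407, 0.1175, 0.2659]
tcp_rot: [0.19, 2.876, 0.082]
wrist_force: [0.9, -0.3, -1.8]
width: 0.276
grip_force: 52.1
```

```bash
python3 - <<'E'
from h import *
imaging.read_camera("wrist")
s=bot.read_state(); R0=Ro.from_rotvec(s["tcp_rot"]).as_matrix(); sp=np.array([.578,.1248,.1183])
tip=s["tool_pos"]+R0@[0,0,.1015]; D=tip-sp; print(s["time"],"tip rel spot x,y,n",D@xs,D@yh,D@n,s["wrist_force"],s["width"])
yd=np.deg2rad(82); plan(sp+n*(.1015+.006),Rzy(-n,np.array([np.cos(yd),np.sin(yd),0])),s)
E
```

```text
11.9 tip rel spot x,y,n 0.001780227394998525 -0.0016089762055835155 0.05092157809750626 [ 0.93427275  0.1932391  -1.74141646] 0.2741878397743702
shift [0.004  0.0019 0.0898] turn [-0.0025  0.0064 -0.0036] rows>= 0.8993406620713114
```

>>> {"name": "step_arm", "arguments": {
  "series": [
    {"x": 0.003, "y": 0.002, "z": 0.03, "ax": -0.002, "ay": 0.004, "az": 0, "grip": 1},
    {"x": 0.003, "y": 0.002, "z": 0.06, "ax": -0.002, "ay": 0.004, "az": 0, "grip": 1},
    {"x": 0.003, "y": 0.002, "z": 0.08, "ax": -0.002, "ay": 0.004, "az": 0, "grip": 1},
    {"x": 0.003, "y": 0.002, "z": 0.088, "ax": -0.002, "ay": 0.004, "az": 0, "grip": 1},
    {"x": 0.003, "y": 0.002, "z": 0.088, "ax": -0.002, "ay": 0.004, "az": 0, "grip": 1},
    {"x": 0.003, "y": 0.002, "z": 0.088, "ax": -0.002, "ay": 0.004, "az": 0, "grip": 1},
    {"x": 0.003, "y": 0.002, "z": 0.088, "ax": -0.002, "ay": 0.004, "az": 0, "grip": 1}
  ]
}}

```text
time: 12.6
tool_pos: [0.5505, 0.1219, 0.2235]
tcp_rot: [0.187, 2.877, 0.085]
wrist_force: [-0.3, -1.0, -1.7]
width: 0.275
grip_force: 52.1
```

```bash
python3 - <<'E'
from h import *
import pickle
d={k:imaging.read_camera(k) for k in("wrist","scene","side")}; pickle.dump(d,open("c5.pkl","wb"))
s=bot.read_state(); R0=Ro.from_rotvec(s["tcp_rot"]).as_matrix(); sp=np.array([.578,.1248,.1183])
tip=s["tool_pos"]+R0@[0,0,.1015]; D=tip-sp; print(s["time"],"tip rel spot x,y,n",D@xs,D@yh,D@n,s["wrist_force"],s["width"])
cr=[]
for k in d:
    u=proj(d[k],sp); i,j=u.astype(int); print(k,"spot",u,"tip",proj(d[k],tip),(i-25,j-35))
    cr.append(cv2.resize(d[k]["img"][j-35:j+25,i-25:i+25],(260,312),interpolation=cv2.INTER_CUBIC))
cv2.imwrite("pics/p5.png",np.hstack(cr)[...,::-1])
E
```

```text
12.75 tip rel spot x,y,n 0.0007133192301978414 0.0015203685902544248 0.007361187418218464 [-0.9348023   0.87061908 -2.13056377] 0.2688471246057801
wrist spot [270.65710326 202.8333305 ] tip [272.93733767 206.38221396] (np.int64(245), np.int64(167))
scene spot [371.0063426  213.07814102] tip [372.14674993 210.31239651] (np.int64(346), np.int64(178))
side spot [265.29375269 271.20311483] tip [265.6874777  269.53300863] (np.int64(240), np.int64(236))
```

View pics/p5.png

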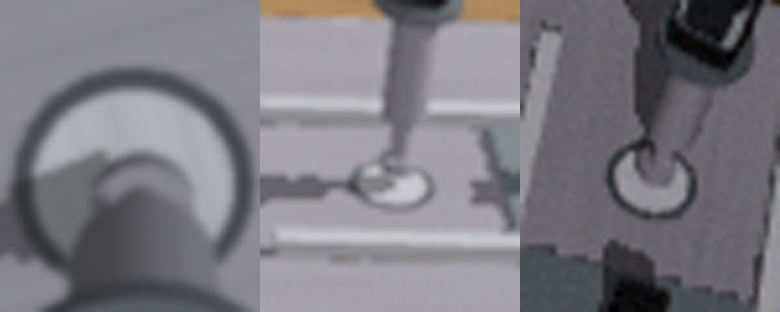

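The foot hovers about 7 mm above the spot, inside the ring and 1.5 mm to +y, as the model predicts. In wrist crop pixels the ring centre is (134,184) and the foot is at column 143. I'll correct that and lower gently.

>>> {"name": "step_arm", "arguments": {
  "series": [
    {"x": 0.0005, "y": -0.003, "z": 0, "ax": 0, "ay": 0, "az": 0, "grip": 1},
    {"x": 0.0005, "y": -0.003, "z": 0.004, "ax": 0, "ay": 0, "az": 0, "grip": 1},
    {"x": 0.0005, "y": -0.003, "z": 0.008, "ax": 0, "ay": 0, "az": 0, "grip": 1},
    {"x": 0.0005, "y": -0.003, "z": 0.012, "ax": 0, "ay": 0, "az": 0, "grip": 1},
    {"x": 0.0005, "y": -0.003, "z": 0.016, "ax": 0, "ay": 0, "az": 0, "grip": 1},
    {"x": 0.0005, "y": -0.003, "z": 0.02, "ax": 0, "ay": 0, "az": 0, "grip": 1},
    {"x": 0.0005, "y": -0.003, "z": 0.02, "ax": 0, "ay": 0, "az": 0, "grip": 1},
    {"x": 0.0005, "y": -0.003, "z": 0.02, "ax": 0, "ay": 0, "az": 0, "grip": 1}
  ]
}}

```text
time: 13.55
tool_pos: [0.5522, 0.1207, 0.213]
tcp_rot: [0.187, 2.879, 0.085]
wrist_force: [-1.3, -0.9, -0.3]
width: 0.274
grip_force: 52.3
```

```bash
cat > chk.py <<'E'
from h import *
F=[];D=[]
for i in range(10):
    imaging.read_camera("wrist"); s=bot.read_state(); R0=Ro.from_rotvec(s["tcp_rot"]).as_matrix(); sp=np.array([.578,.1248,.1183])
    d=s["tool_pos"]+R0@[0,0,.1015]-sp; D.append([d@xs,d@yh,d@n]); F.append([s["wrist_force"]@v for v in(xs,yh,n)])
print(s["time"],"tip",np.mean(D,0).round(4),np.std(D,0).round(4),"F",np.mean(F,0).round(2),np.std(F,0).round(2),"tilt deg",np.rad2deg(np.arccos(-R0[:,2]@n)),s["width"],s["grip_force"])
E
python3 chk.py
```

```text
14.05 tip [-0.0007  0.     -0.0032] [0. 0. 0.] F [-1.49 -0.2   0.26] [0.37 0.48 0.64] tilt deg 0.04217877713759061 0.2782242877069387 52.33870446681976
```

The normal force rose about 2 N, which agrees with roughly 3.3 mm of compression. Another 4.2 mm takes it to mid-travel.

>>> {"name": "step_arm", "arguments": {
  "series": [
    {"x": 0, "y": 0, "z": 0.003, "ax": 0, "ay": 0, "az": 0, "grip": 1},
    {"x": 0, "y": 0, "z": 0.006, "ax": 0, "ay": 0, "az": 0, "grip": 1},
    {"x": 0, "y": 0, "z": 0.0085, "ax": 0, "ay": 0, "az": 0, "grip": 1},
    {"x": 0, "y": 0, "z": 0.0085, "ax": 0, "ay": 0, "az": 0, "grip": 1},
    {"x": 0, "y": 0, "z": 0.0085, "ax": 0, "ay": 0, "az": 0, "grip": 1},
    {"x": 0, "y": 0, "z": 0.0085, "ax": 0, "ay": 0, "az": 0, "grip": 1}
  ]
}}

```text
time: 14.65
tool_pos: [0.5534, 0.1209, 0.209]
tcp_rot: [0.187, 2.878, 0.085]
wrist_force: [-1.1, -0.1, -0.1]
width: 0.274
grip_force: 52.5
```

```bash
python3 chk.py; python3 - <<'E'
from h import *
cr=[]
sp=np.array([.578,.1248,.1183])
for k in ("wrist","scene","side"):
    c=imaging.read_camera(k);i,j=proj(c,sp).astype(int)
    cr.append(cv2.resize(c["img"][j-35:j+25,i-25:i+25],(260,312),interpolation=cv2.INTER_CUBIC))
cv2.imwrite("pics/p6.png",np.hstack(cr)[...,::-1])
E
```

```text
15.15 tip [-0.0005  0.0001 -0.0075] [0. 0. 0.] F [-1.32 -0.16  1.64] [0.52 0.3  0.55] tilt deg 0.054434838317291276 0.2726022814306231 52.50220835208893
```

View pics/p6.png

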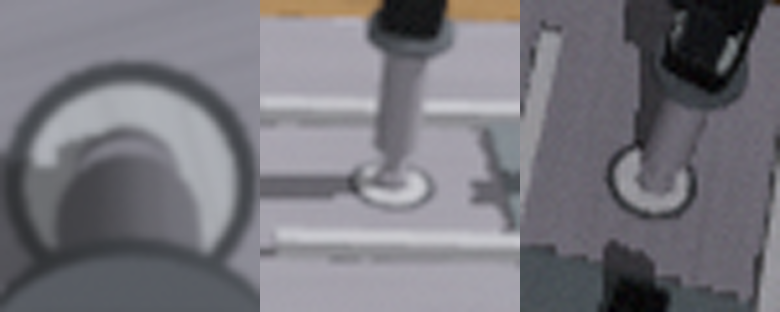

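The foot sits centred in the ring (wrist crop: foot at about column 126, ring centre at about 132, i.e. 1 mm off). It presses with about 3.5 N and is in by about 7.5 mm, so I'm handing in.

```bash
python3 -c "
from workcell import bot
print(bot.finish_job())"
```

```text
the job is handed in; nothing more can be done
None
```

I handed the job in at about 15 s (the verdict was not shown): shutter at its stop, probe still gripped and square to the lid, foot about 1 mm from the spot's centre, in by about 7.5 mm and pressing with about 3.5 N.

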